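# Reset the tripped neon power unit

## Robot

A 6-joint arm with a two-finger parallel gripper is mounted at the origin on the work surface. World frame = base frame: x ahead of the robot, y to its left, z up, the work surface at z = 0. Lengths are in m, angles in rad, forces in N, time in s.
With the tool pointing down it reaches from about 0.325 to 0.775 m from the base axis. Payload 9.3 kg.
Tool frame: the origin (TCP) lies at the centre of the arm's flange, where the gripper is bolted on; the fingertips stand 173 mm ahead of it and the grasp point (between the pads) lies 155 mm ahead of it; z points along the fingers, x is the direction in which the jaws open and shut, and the axes are right-handed (so a half turn about z gives the same grasp; the last joint's range is limited). The gripper opens to 85 mm and grips with 20 to 120 N. Pads are 22 mm wide; open, the fingers measure 114 mm over their backs; the gripper's body (76 mm by 85 mm) begins 54 mm behind the grasp point. The pads swing forward as they close: fully open they stand 13 mm farther back than shut.
Start: joints at [-1.274, 0.259, 0.021, 1.334, 0, 1.418], TCP at [0.239, -0.495, 0.405] pointing down, gripper open.
Joint ranges: [-3.04, 3.04], [-0.91, 1.82], [-1.04, 1.36], [-1.92, 1.95], [-1.52, 1.45], [-3.14, 3.14]. Speed limits (rad/s): [2.22, 2.22, 2.79, 3.14, 3.14, 3.14].

## Interface

Orientations are given as a unit quaternion [x, y, z, w].
In Python, from bench import arm, optics, ticket gives the robot as it stands.
- The arm moves only by the tool move_arm, never from a script. Its arguments are lists of equal length, an entry for each row: "gripper": the closure, from -1 (fully open) to 1 (shut), so that 0 is half open; "slide": the shift along the world's x, y, z in cm, a list of three; "turn": the turn, a rotation vector about the world's x, y, z in rad, a list of three. A call has 1 to 10 rows; each row shifts and turns the commanded pose from where the row before left it; what a row does not reach is not made up. A row lasts 1/10 s, in which the tool goes at most 50 mm and 8.59 degrees, less where a joint would pass 70% of its speed; a pose out of reach is approached as far as the arm can. A call is refused whole if a number of a shift passes 5 or a number of a turn 0.15, either way. A call with a gripper value outside its range is refused whole. The fingers move at their own pace and stop on an object; "squeeze" is the grip in N (left out, the last holds). Time passes only in rows, so rows that do not move let the fingers close. It gives the time, the measured TCP pose, the force and the opening at its end, in the units of the state.
- arm.observe(): the state, without advancing time (a new reading comes with each control period).
- optics.snapshot(name): name is "scene" or "side" or "wrist"; returns the picture (420x560x3 uint8, red, green, blue); there is no depth.
- optics.camera_model(name): a dict with "intrinsics" (3x3 intrinsics, pixels), "R" (3x3) and "t" (3): a world point X has camera coordinates R X + t. Camera axes: x right, y down, z forward; pixel columns grow to the right and rows downward; lengths in m; the calibration is good to about 2 mm. A picture is of the moment at which its call begins: read the wrist's pose just before it. camera_model takes no time and is no camera call; for the wrist camera it gives the pose at the moment of the call.
- ticket.job_done(): hands the job in, once; it reports no verdict.
The state is a dict: "time": time; "q": joint angles; "dq": joint speeds; "joint_efforts": joint torques, N m; "tcp_pos": TCP position; "tcp_rot": TCP orientation; "ft_force": force on the tool from outside, world axes, zero at the start; "moment": the same for the moment, N m; "finger_gap": opening from 0.0 (shut) to 1.0 (fully open).
Only numpy, scipy, OpenCV 4.12 (cv2) and the standard library are available. Lean on these libraries where they do the work, as an engineer would, in place of code of your own. Each camera call takes 0.05 s, during which the arm holds its last target. There are 200 camera calls.

## Task

The grey neon power unit on the bench has tripped. Its release notch is hidden somewhere along the front sill: feel for it with a light fingertip, press the catch inside it so that the cover springs open, then push the one popped-out breaker button fully in and come away clear. Only touch and press, never hard: nothing is to be picked up, and the other things on the bench and on the unit stay where they are.

Things in the scene. Friction and masses are not known exactly. Their poses are not given: they have to be found in the camera images.
- case: neon power unit: low grey steel box bolted to the bench, 400 mm wide (y), 220 mm deep (x = -120 front face to +100 mm rear), flat top 85 mm high. Origin on the bench plane; x to the rear (away from the robot at yaw 0), y along the front edge, z up; the offsets below are in this frame. White porcelain bushings 53 mm tall on its top at x = 76, y = +-165 mm
- sill_mid (a point): middle of the flat sill along the unit's front, on its top (x = -99, y = 0, 85 mm high). The sill spans x = -120 to -78 and y = -150 to +150 mm; end decks of the same height go on beyond. Somewhere in it, at a different place on each unit, is one notch in the same grey: 44 mm wide along y, open at the front face, reaching back to x = -82. If the notch is at y = 0 this point is in air
- catch (a joint): angle of the catch in the notch, a 40 mm wide spring lever: 0 at rest, 0.34 rad fully pressed. Its round thumb ridge runs along y at x = -100 mm, top 76 mm high (9 mm below the sill). Pressing the ridge down about 6 mm (4 N, 0.22 rad) frees the cover; full travel about 9 mm, 5 N. It springs back when let go
- cover (a joint): angle of the cover: 0 shut and latched, grows as it opens. Freed by the catch, its own spring swings it up in a second or two to a stop at 2.0 rad, leaning back past upright, where it stays. Hinged along y at x = 45 mm, 85 mm high; spans y = -148 to +148. Latched, it cannot be pried open
- cover_edge (a point): middle of the cover's front top edge: shut, at x = -61 mm, y = 0, 85 mm high, level with the sill; open, about 180 mm above the bench. A 17 mm wide groove lies between the shut cover and the sill (x = -78 to -61), with the cover's lip in it
- reset (a joint): travel of the popped-out breaker button in m: 0 = popped out, 0.008 = fully in, where it stays (about 4 N moves it, no spring)
- reset_top (a point): centre of the top of the popped-out breaker button: red, 13 mm across, white band below; 67 mm above the bench when out, 59 when in. One of three breakers at x = -22 mm, y = -65, 0 and +65 mm, on a panel 50 mm above the bench under the cover; which one is out differs. The other two are in, 59 mm high
- tape_roll: yellow roll of tape, a ring 42 mm across and 18 mm tall, standing on the power unit's left end deck; origin: centre of its underside
- marker: white marker pen with a blue cap, about 135 x 16 x 14 mm, lying on the bench between the robot and the power unit; origin: underside, 45 mm from its blank end
- screwdriver: screwdriver with an orange handle, 190 mm long, lying on the bench between the robot and the power unit; origin: on its underside
- graphite_block: dark graphite forming block, 150 x 55 x 40 mm, on the left; origin: centre of its underside
- tin: black round tin bowl, 110 mm across the rim, 40 mm tall, on the left; origin: centre of its underside
- electrode_jar: amber glass jar with a steel cap, 64 mm across, 85 mm tall, on the right; origin: centre of its underside
- brush: wooden-handled brush, 200 mm long, on the right; origin: on its underside

How it is judged:
By the outcome, as a careful person would: the job done as asked, in the order asked, and still so for the second after the job is handed in, with the robot touching nothing.
It also fails if it takes over 72 s, if anything falls off the work surface, if the arm or the gripper's body presses on something with over 40 N, if the wrist force passes 120 N, or if a joint passes its speed limit or range.

## Working session

There is one attempt and no reset: what is moved stays moved. The work goes in short steps, Python scripts to look and compute and a tool call to move; the robot and the scene stay as the last step left them, time stands still between calls to the robot, and variables do not carry over. Pictures are saved under pics/ and viewed, about 8 in all and at most 12, crops included, and the job is handed in when it is done.

Besides the shell and the picture viewer there is one more tool, called by a JSON object that holds its "op" and its "data", one argument or row to a line. move_arm: Moves the arm, as the interface text tells. Its arguments: {"type":"object","properties":{"gripper":{"type":"array"},"slide":{"type":"array"},"turn":{"type":"array"},"squeeze":{"type":"number"}},"required":["gripper","slide","turn"]}

```bash
mkdir -p pics; cat > h.py <<'E'
import numpy as np, cv2
from bench import arm, optics, ticket
def snap(n,f):
    im=optics.snapshot(n); cv2.imwrite('pics/'+f,cv2.cvtColor(im,cv2.COLOR_RGB2BGR)); return im
def cast(n,uv,z,m=None):
    m=m or optics.camera_model(n); K,R,t=[np.array(m[k]) for k in("intrinsics","R","t")]
    o=-R.T@t; out=[]
    for u,v in uv:
        d=R.T@np.linalg.solve(K,[u,v,1]); out.append(o+d*(z-o[2])/d[2])
    return np.array(out)
def proj(n,P):
    m=optics.camera_model(n); K,R,t=[np.array(m[k]) for k in("intrinsics","R","t")]
    c=(np.atleast_2d(P)@R.T+t)@K.T; return c[:,:2]/c[:,2:]
E
python3 - <<'E'
from h import *
a=snap("scene","a.png"); b=snap("side","b.png")
cv2.imwrite('pics/ab.png',cv2.cvtColor(cv2.resize(np.vstack([a,b]),None,fx=.71,fy=.71),cv2.COLOR_RGB2BGR))
for n in("scene","side"):
    m=optics.camera_model(n);R=np.array(m["R"]);print(n,-R.T@m["t"],R[2])
print(arm.observe())
E
```

```text
scene [1.31021978 0.09044695 0.83164811] [-0.7106095  -0.08384454 -0.698573  ]
side [0.01451014 0.52467498 0.87515576] [ 0.50434363 -0.472747   -0.72259794]
{'time': 0.1, 'q': array([-1.27358314e+00,  2.59137071e-01,  2.08911764e-02,  1.33371323e+00,
        4.21345350e-06,  1.41819500e+00]), 'dq': array([-0.00129079, -0.00159404,  0.00394913, -0.0007396 , -0.00070353,
       -0.0010935 ]), 'joint_efforts': array([ 3.77377379e-03, -5.56692123e+01,  3.45072269e+01,  1.15747107e-02,
       -2.10759436e-04, -7.03907972e-06]), 'tcp_pos': array([ 0.2391251 , -0.49526086,  0.40414694]), 'tcp_rot': array([ 8.46994103e-01, -5.31601967e-01, -4.38358720e-04, -3.81930530e-04]), 'ft_force': array([ 0.99776444, -0.01704124, -0.28512692]), 'moment': array([-0.02650802, -0.0376751 , -0.00972265]), 'finger_gap': 0.9983477396443288}
```

View pics/a.png

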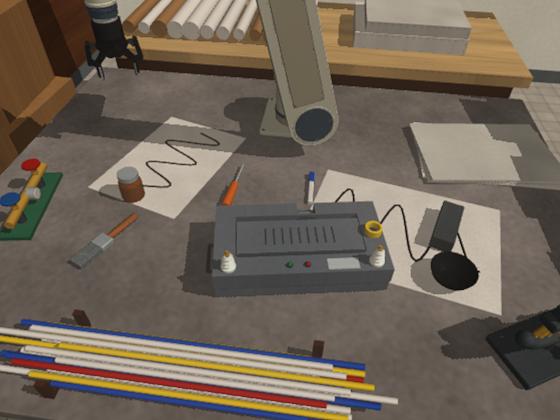

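View pics/b.png

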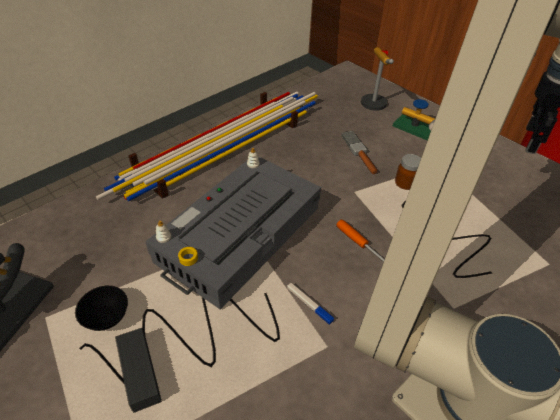

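The scene picture shows the unit at about (300,245), with bushings at (228,262) and (377,257) and tape at (373,229). In the side picture a notch-like feature shows at about (262,238). I'll enlarge both.

```bash
python3 - <<'E'
import cv2,numpy as np
a=cv2.imread('pics/a.png')[190:300,200:400];b=cv2.imread('pics/b.png')[145:305,140:330]
a=cv2.resize(a,None,fx=2.5,fy=2.5,interpolation=2);b=cv2.resize(b,None,fx=2.0,fy=2.0,interpolation=2)
c=np.zeros((600,500,3),np.uint8);c[:275,:500]=a;c[276:596,:380]=b
cv2.imwrite('pics/c.png',np.clip(c*1.7,0,255).astype(np.uint8))
E
```

```text
(no output)
```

View pics/c.png

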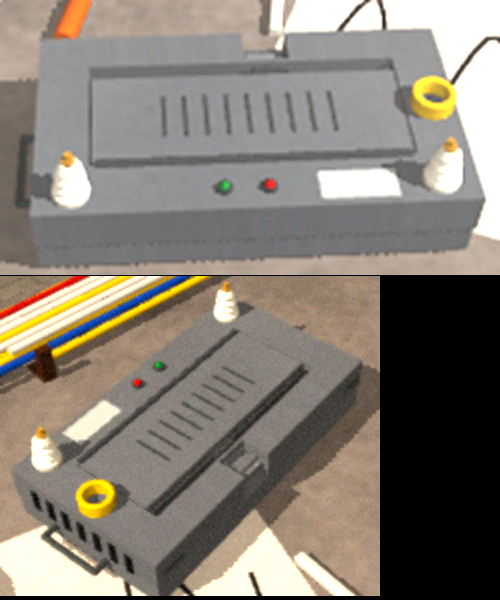

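```bash
python3 - <<'E'
from h import *
m=np.array([[-.12,-.2],[-.12,.2],[.1,-.2],[.1,.2]])
A=cast("scene",[(216,204.8),(372,201.6),(212.8,275.6),(392.8,270)],.085)[:,:2]
B=cast("side",[(320,189),(217.5,291),(267.5,162),(149,242)],.085)[:,:2]
def fit(P,M):
    pc,mc=P.mean(0),M.mean(0);H=(M-mc).T@(P-pc);th=np.arctan2(H[0,1]-H[1,0],H[0,0]+H[1,1])
    R=np.array([[np.cos(th),-np.sin(th)],[np.sin(th),np.cos(th)]]);t=pc-R@mc
    print("t",t,"yaw",th,"res mm",np.round(1e3*(P-(M@R.T+t)),1).tolist());return R,t
fit(A,m);fit(B,m);R,t=fit(np.vstack([A,B]),np.vstack([m,m]))
for n,uv in(("scene",[(297.2,205),(315.2,205)]),("side",[(140+225/2,145+(458-276)/2),(140+250/2,145+(439-276)/2),(268,233)])):
    print(n,1e3*(cast(n,uv,.085)[:,:2]-t)@R)
print("scene tips check")
for n in("scene","side"):print(n,proj(n,[[*(R@[.076,s]+t),.138] for s in(-.165,.165)]))
E
```

```text
t [0.64412048 0.06777793] yaw 0.18292052571816922 res mm [[-0.5, 0.2], [1.8, -1.9], [-1.3, 4.3], [0.1, -2.7]]
t [0.62607794 0.06764196] yaw 0.14405506708639618 res mm [[22.3, 5.0], [5.8, -5.5], [-25.9, 2.6], [-2.2, -2.1]]
t [0.63510051 0.06771365] yaw 0.16383218074812347 res mm [[12.6, -1.3], [7.4, -4.8], [11.1, 6.9], [5.1, -1.4], [9.0, 6.7], [0.3, -2.6], [-38.5, -0.1], [-7.0, -3.5]]
scene [[-103.87112072    1.49224535]
 [-103.17042785   47.12168071]]
side [[ -78.77033699   35.86581974]
 [ -82.48973352   -5.36090443]
 [-100.82823144    6.12066802]]
scene tips check
scene [[226.01743235 246.54368045]
 [379.76116014 244.41527624]]
side [[256.46026668 149.55651318]
 [160.89584089 221.30507751]]
```

```bash
python3 - <<'E'
from h import *
from scipy.spatial.transform import Rotation as Ro
s=arm.observe();m=optics.camera_model("wrist");R=np.array(m["R"]);o=-R.T@m["t"];T=Ro.from_quat(s["tcp_rot"])
print("cam in tool",T.inv().apply(o-s["tcp_pos"]),"fwd",T.inv().apply(R[2]),m["intrinsics"])
def tri(u1,u2):
    M=[];b=[]
    for n,uv in(("scene",u1),("side",u2)):
        m=optics.camera_model(n);K,R,t=[np.array(m[k]) for k in("intrinsics","R","t")]
        o=-R.T@t;d=R.T@np.linalg.solve(K,[*uv,1]);d/=np.linalg.norm(d);P=np.eye(3)-np.outer(d,d);M.append(P);b.append(P@o)
    return np.linalg.lstsq(np.vstack(M),np.hstack(b),rcond=None)[0]
r=tri((226.8,251.5),(253,148.5));l=tri((379.6,246),(160,222))
print("tips",r,l,np.linalg.norm(l-r),"yaw",np.arctan2(-(l-r)[0],(l-r)[1]))
t=np.array([.6441,.0678]);y=.183;Rz=np.array([[np.cos(y),-np.sin(y)],[np.sin(y),np.cos(y)]])
for x in(r,l):print(Rz.T@(x[:2]-t))
for p in([-.1,.0245],[-.1,.06],[-.1,-.02],[-.022,.065],[-.022,0],[-.022,-.065]):print(p,Rz@p+t)
E
```

```text
cam in tool [ 0.00026161 -0.08239094  0.03075667] fwd [-5.40118439e-04  3.19634400e-01  9.47540795e-01] [[324.49305548   0.         277.6394339 ]
 [  0.         324.49305548 206.98861755]
 [  0.           0.           1.        ]]
tips [ 0.74810679 -0.07935106  0.13611121] [0.68528911 0.24368566 0.13494104] 0.32908988806278044 yaw 0.19206290530419615
[ 0.07549151 -0.16362115]
[0.07250906 0.16545314]
[-0.1, 0.0245] [0.54131127 0.07369287]
[-0.1, 0.06] [0.53485096 0.1086001 ]
[-0.1, -0.02] [0.54940939 0.02993593]
[-0.022, 0.065] [0.61063863 0.12771108]
[-0.022, 0] [0.62246735 0.06379643]
[-0.022, -0.065] [ 6.34296071e-01 -1.18208020e-04]
```

{"op": "move_arm", "data": {
  "gripper": [1,1,1,1,1,1,1,1,1,1],
  "slide": [
    [1.5,2.85,0],
    [1.5,2.85,0],
    [1.5,2.85,0],
    [1.5,2.85,0],
    [1.5,2.85,0],
    [1.5,2.85,0],
    [1.5,2.85,0],
    [1.5,2.85,0],
    [1.5,2.85,0],
    [1.5,2.85,0]
  ],
  "turn": [
    [0,0,0.144],
    [0,0,0.144],
    [0,0,0.144],
    [0,0,0.144],
    [0,0,0.144],
    [0,0,0.144],
    [0,0,0.144],
    [0,0,0.144],
    [0,0,0.144],
    [0,0,0.144]
  ]
}}

```text
time: 1.1
tcp_pos: [0.3894, -0.209, 0.4045]
tcp_rot: [0.987, 0.162, -0.0, -0.0]
ft_force: [0.3, -0.6, -0.1]
finger_gap: 0.0
```

{"op": "move_arm", "data": {
  "gripper": [1,1,1,1,1,1,1,1,1,1],
  "slide": [
    [1.5,2.85,0],
    [1.5,2.85,0],
    [1.5,2.85,0],
    [1.5,2.85,0],
    [1.5,2.85,0],
    [1.5,2.85,0],
    [1.5,2.85,0],
    [1.5,2.85,0],
    [1.5,2.85,-2],
    [1.5,2.85,-3]
  ],
  "turn": [
    [0,0,0.144],
    [0,0,0.144],
    [0,0,0.144],
    [0,0,0.144],
    [0,0,0.144],
    [0,0,0.144],
    [0,0,0.144],
    [0,0,0.144],
    [0,0,0.144],
    [0,0,0.144]
  ]
}}

```text
time: 2.1
tcp_pos: [0.5399, 0.0761, 0.3552]
tcp_rot: [0.635, 0.772, 0.001, 0.001]
ft_force: [0.8, -0.1, 0.1]
finger_gap: 0.001
```

{"op": "move_arm", "data": {
  "gripper": [1,1],
  "slide": [
    [0,0,0],
    [0,0,0]
  ],
  "turn": [
    [0,0,0],
    [0,0,0]
  ]
}}

```text
time: 2.3
tcp_pos: [0.5391, 0.0753, 0.3538]
tcp_rot: [0.637, 0.771, -0.001, -0.001]
ft_force: [0.7, 0.2, 0.0]
finger_gap: -0.002
```

```bash
python3 - <<'E'
from h import *
s=arm.observe();print(s["time"],s["tcp_pos"],s["tcp_rot"],s["ft_force"],s["finger_gap"])
snap("wrist","w1.png")
t=np.array([.6441,.0678]);y=.187;Rz=np.array([[np.cos(y),-np.sin(y)],[np.sin(y),np.cos(y)]])
for p in([-.12,0],[-.12,.045],[-.082,0],[-.082,.045]):print(p,proj("wrist",[[*(Rz@p+t),.085]]))
E
```

```text
2.3 [0.53907526 0.07526105 0.35378572] [ 0.63742572  0.77051091 -0.00080133 -0.00086731] [0.73507909 0.1545385  0.04239278] -0.002167113957263595
[-0.12, 0] [[243.35591164 186.59410414]]
[-0.12, 0.045] [[302.50075781 186.5829783 ]]
[-0.082, 0] [[244.96235971 232.69063682]]
[-0.082, 0.045] [[301.34831227 232.67921014]]
```

View pics/w1.png

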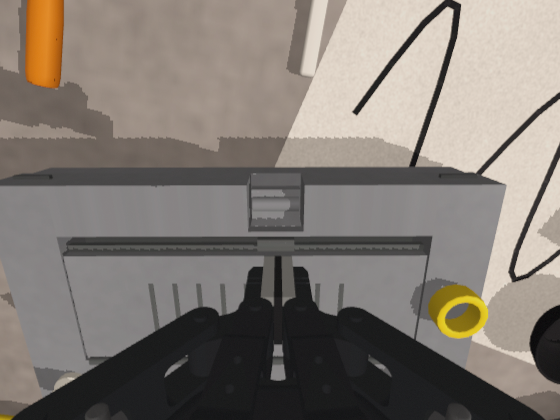

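The wrist picture shows the notch at columns 249–303 and rows 184–231, with the ridge inside at about row 205. The tape is at (458,311).

```bash
python3 - <<'E'
from h import *
from scipy.spatial.transform import Rotation as Ro
s=arm.observe();g=s["tcp_pos"]+Ro.from_quat(s["tcp_rot"]).apply([0,0,.173]);print("tip",g)
y=.187;R=np.array([[np.cos(y),-np.sin(y)],[np.sin(y),np.cos(y)]]);t=np.array([.6441,.0678])
w=cast("wrist",[(249,231),(303,231),(249,184.5),(303,184.5)],.085);print(w);print(1e3*(w[:,:2]-t)@R)
f=cast("wrist",[(60,184.5),(460,184.5)],.085);print("front dir yaw",np.arctan2(-(f[1]-f[0])[0],(f[1]-f[0])[1]))
r=cast("wrist",[(276,204.5)],.076)[0];print("ridge",r,"slide cm",100*(r-g))
E
```

```text
tip [0.53893296 0.07464311 0.18168356]
[[0.56148973 0.05549057 0.085     ]
 [0.55350122 0.09776133 0.085     ]
 [0.52377225 0.04945022 0.085     ]
 [0.51615783 0.08973595 0.085     ]]
[[ -83.4585482     3.2634145 ]
 [ -83.44914417   46.28240461]
 [-121.64144483    4.34050106]
 [-121.63352303   45.3395159 ]]
front dir yaw 0.18680678066349657
ridge [0.53856477 0.0730358  0.076     ] slide cm [ -0.03681861  -0.16073093 -10.56835636]
```

{"op": "move_arm", "data": {
  "gripper": [1,1,1,1,1,1],
  "slide": [
    [0,-0.15,-2.5],
    [0,0,-3],
    [0,0,-2],
    [0,0,-1],
    [0,0,-0.5],
    [0,0,0]
  ],
  "turn": [
    [0,0,0],
    [0,0,0],
    [0,0,0],
    [0,0,0],
    [0,0,0],
    [0,0,0]
  ]
}}

```text
time: 2.95
tcp_pos: [0.5393, 0.0727, 0.2652]
tcp_rot: [0.638, 0.77, 0.0, 0.0]
ft_force: [0.2, -0.5, 0.5]
finger_gap: -0.003
```

{"op": "move_arm", "data": {
  "gripper": [1,1,1,1],
  "slide": [
    [0,0,-0.3],
    [0,0,-0.3],
    [0,0,-0.2],
    [0,0,-0.1]
  ],
  "turn": [
    [0,0,0],
    [0,0,0],
    [0,0,0],
    [0,0,0]
  ]
}}

```text
time: 3.35
tcp_pos: [0.5391, 0.0732, 0.2557]
tcp_rot: [0.638, 0.77, 0.0, 0.0]
ft_force: [0.2, 0.3, 0.1]
finger_gap: -0.002
```

{"op": "move_arm", "data": {
  "gripper": [1,1,1,1,1],
  "slide": [
    [0,0,-0.2],
    [0,0,-0.2],
    [0,0,-0.2],
    [0,0,-0.2],
    [0,0,-0.1]
  ],
  "turn": [
    [0,0,0],
    [0,0,0],
    [0,0,0],
    [0,0,0],
    [0,0,0]
  ]
}}

```text
time: 3.85
tcp_pos: [0.539, 0.0732, 0.2465]
tcp_rot: [0.638, 0.77, -0.0, -0.0]
ft_force: [-2.6, -1.0, 3.3]
finger_gap: -0.001
```

{"op": "move_arm", "data": {
  "gripper": [1,1,1],
  "slide": [
    [0,0,-0.2],
    [0,0,-0.2],
    [0,0,0]
  ],
  "turn": [
    [0,0,0],
    [0,0,0],
    [0,0,0]
  ]
}}

```text
time: 4.15
tcp_pos: [0.5389, 0.0732, 0.2425]
tcp_rot: [0.638, 0.77, -0.0, -0.0]
ft_force: [-2.6, -0.7, 3.3]
finger_gap: 0.003
```

{"op": "move_arm", "data": {
  "gripper": [1,1,1],
  "slide": [
    [0,0,-0.1],
    [0,0,0],
    [0,0,0]
  ],
  "turn": [
    [0,0,0],
    [0,0,0],
    [0,0,0]
  ]
}}

```text
time: 4.45
tcp_pos: [0.5391, 0.0732, 0.2417]
tcp_rot: [0.638, 0.77, -0.0, -0.0]
ft_force: [-3.1, -1.7, 4.4]
finger_gap: -0.001
```

```bash
python3 - <<'E'
from h import *
print(arm.observe()["ft_force"])
a=snap("scene","a2.png");o=cv2.imread('pics/a.png');o=cv2.cvtColor(o,cv2.COLOR_BGR2RGB)
d=cv2.absdiff(a,o).max(2)[215:250,240:360];print("cover region change",(d>25).mean())
E
```

```text
[-3.11501693 -1.71256445  4.36291063]
cover region change 0.0
```

{"op": "move_arm", "data": {
  "gripper": [1,1,1,1],
  "slide": [
    [0,0,-0.1],
    [0,0,0],
    [0,0,0],
    [0,0,0]
  ],
  "turn": [
    [0,0,0],
    [0,0,0],
    [0,0,0],
    [0,0,0]
  ]
}}

```text
time: 4.9
tcp_pos: [0.5392, 0.0732, 0.2406]
tcp_rot: [0.638, 0.77, 0.0, 0.0]
ft_force: [-1.6, -0.6, 3.3]
finger_gap: -0.004
```

```bash
python3 - <<'E'
from h import *
print(arm.observe()["ft_force"])
a=snap("scene","a3.png");o=cv2.imread('pics/a.png');o=cv2.cvtColor(o,cv2.COLOR_BGR2RGB)
d=cv2.absdiff(a,o).max(2)[215:250,240:360];print("cover region change",(d>25).mean())
b=snap("side","b3.png")
cv2.imwrite('pics/v3.png',cv2.cvtColor(np.hstack([cv2.resize(x,None,fx=2,fy=2) for x in(a[130:300,200:400],b[120:290,140:340])]),cv2.COLOR_RGB2BGR))
E
```

```text
[-1.61494526 -0.56957256  3.28663585]
cover region change 0.023571428571428573
```

View pics/v3.png

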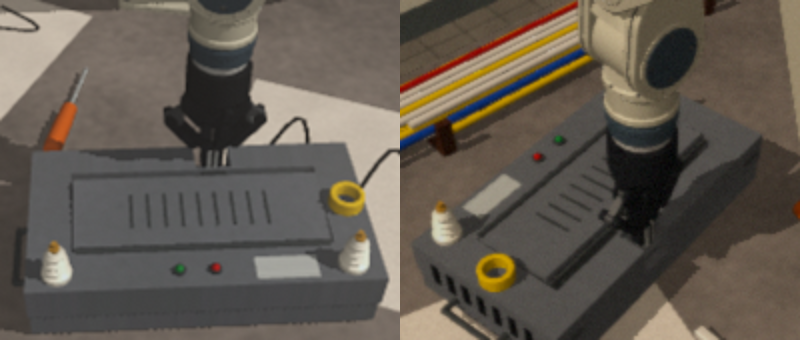

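The fingertip is in the notch (left view at about (213,160)) and the cover looks still shut or just starting to move. I'll hold and recheck.

{"op": "move_arm", "data": {
  "gripper": [1,1,1,1],
  "slide": [
    [0,0,0],
    [0,0,0],
    [0,0,0],
    [0,0,0]
  ],
  "turn": [
    [0,0,0],
    [0,0,0],
    [0,0,0],
    [0,0,0]
  ]
}}

```text
time: 5.4
tcp_pos: [0.5392, 0.0732, 0.2407]
tcp_rot: [0.638, 0.77, 0.0, 0.0]
ft_force: [-1.6, 0.6, 2.4]
finger_gap: 0.003
```

```bash
python3 - <<'E'
from h import *
print(arm.observe()["ft_force"])
a=snap("scene","a4.png");o=cv2.imread('pics/a.png');o=cv2.cvtColor(o,cv2.COLOR_BGR2RGB)
d=cv2.absdiff(a,o).max(2)[215:250,240:360];print("cover region change",(d>25).mean())
E
```

```text
[-1.63085246  0.58669388  2.42492159]
cover region change 0.023571428571428573
```

{"op": "move_arm", "data": {
  "gripper": [1,1,1],
  "slide": [
    [0,0,-0.1],
    [0,0,0],
    [0,0,0]
  ],
  "turn": [
    [0,0,0],
    [0,0,0],
    [0,0,0]
  ]
}}

```text
time: 5.75
tcp_pos: [0.5391, 0.0732, 0.2398]
tcp_rot: [0.638, 0.77, 0.0, 0.0]
ft_force: [-2.9, -0.6, 4.8]
finger_gap: -0.001
```

{"op": "move_arm", "data": {
  "gripper": [1,1,1,1],
  "slide": [
    [0,0,-0.1],
    [0,0,0],
    [0,0,0],
    [0,0,0]
  ],
  "turn": [
    [0,0,0],
    [0,0,0],
    [0,0,0],
    [0,0,0]
  ]
}}

```text
time: 6.15
tcp_pos: [0.5391, 0.0732, 0.2387]
tcp_rot: [0.638, 0.77, -0.0, -0.0]
ft_force: [-2.4, -0.9, 5.1]
finger_gap: 0.0
```

```bash
python3 - <<'E'
from h import *
print(arm.observe()["ft_force"])
a=snap("scene","a5.png");o=cv2.imread('pics/a3.png');o=cv2.cvtColor(o,cv2.COLOR_BGR2RGB)
d=cv2.absdiff(a,o).max(2)[215:250,240:360];print("cover region change",(d>25).mean())
E
```

```text
[-2.38048645 -0.89422528  5.09252624]
cover region change 0.11738095238095238
```

The cover is moving. I'll hold while it swings, then withdraw.

{"op": "move_arm", "data": {
  "gripper": [1,1,1,1,1,1,1,1,1,1],
  "slide": [
    [0,0,0],
    [0,0,0],
    [0,0,0],
    [0,0,0],
    [0,0,0],
    [0,0,0],
    [0,0,0],
    [0,0,0],
    [0,0,0],
    [0,0,0]
  ],
  "turn": [
    [0,0,0],
    [0,0,0],
    [0,0,0],
    [0,0,0],
    [0,0,0],
    [0,0,0],
    [0,0,0],
    [0,0,0],
    [0,0,0],
    [0,0,0]
  ]
}}

```text
time: 7.2
tcp_pos: [0.5391, 0.0732, 0.2387]
tcp_rot: [0.638, 0.77, -0.0, -0.0]
ft_force: [-2.9, -1.2, 4.4]
finger_gap: 0.0
```

{"op": "move_arm", "data": {
  "gripper": [1,1,1,1,1,1,1,1],
  "slide": [
    [0,0,0],
    [0,0,0.5],
    [0,0,1],
    [0,0,2],
    [0,0,2],
    [0,0,2],
    [0,0,1.5],
    [0,0,0]
  ],
  "turn": [
    [0,0,0],
    [0,0,0],
    [0,0,0],
    [0,0,0],
    [0,0,0],
    [0,0,0],
    [0,0,0],
    [0,0,0]
  ]
}}

```text
time: 8.0
tcp_pos: [0.5396, 0.0732, 0.3311]
tcp_rot: [0.638, 0.77, 0.001, 0.002]
ft_force: [0.1, -0.6, 0.2]
finger_gap: 0.001
```

```bash
python3 - <<'E'
from h import *
s=arm.observe();print(s["time"],s["tcp_pos"],s["ft_force"])
w=snap("wrist","w6.png");a=snap("side","b6.png")
c=np.hstack([w,a]);cv2.imwrite('pics/v6.png',cv2.cvtColor(cv2.resize(c,(800,300),interpolation=3),cv2.COLOR_RGB2BGR))
h=cv2.cvtColor(w,cv2.COLOR_RGB2HSV);mk=(((h[...,0]<8)|(h[...,0]>172))&(h[...,1]>130)&(h[...,2]>60)).astype(np.uint8)
n,l,st,ce=cv2.connectedComponentsWithStats(mk)
for i in range(1,n):
    if st[i,4]>15:print(st[i],ce[i])
y=.187;R=np.array([[np.cos(y),-np.sin(y)],[np.sin(y),np.cos(y)]]);t=np.array([.6429,.0675])
for b in(-.065,0,.065):print(b,proj("wrist",[[*(R@[-.022,b]+t),.067],[*(R@[-.022,b]+t),.059]]))
E
```

```text
8.0 [0.53960008 0.07324655 0.33111206] [ 0.05087949 -0.59652858  0.24753842]
[318 284  15  14 164] [324.72560976 290.72560976]
[242 286   4  10  24] [243.91666667 290.41666667]
[163 290  17  15 197] [171.54822335 296.73604061]
-0.065 [[169.73006359 301.39807438]
 [172.67476207 295.83673701]]
0 [[247.83007673 301.44390854]
 [248.64207262 295.88191409]]
0.065 [[325.91293    301.48973263]
 [324.59314756 295.92708151]]
```

View pics/v6.png

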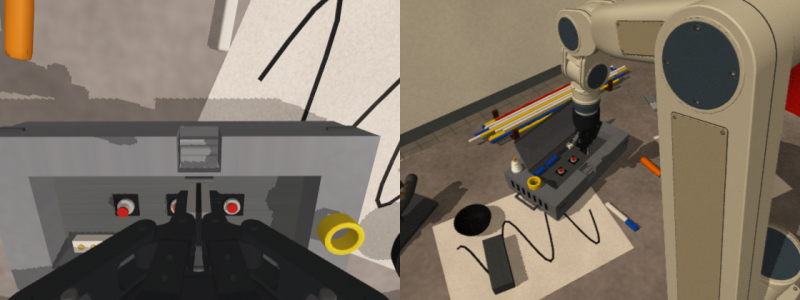

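The cover stands open. In the wrist picture the left-hand button (full-frame (171.5,296.7)), y = −65, shows its white band and sits about 6 px off the line of the others, so it is the one out. I'll check its height using the side view.

```bash
python3 - <<'E'
from h import *
from scipy.spatial.transform import Rotation as Ro
b=cv2.cvtColor(cv2.imread('pics/b6.png'),cv2.COLOR_BGR2HSV)
mk=(((b[...,0]<8)|(b[...,0]>172))&(b[...,1]>110)&(b[...,2]>50)).astype(np.uint8)
n,l,st,ce=cv2.connectedComponentsWithStats(mk)
y=.187;R=np.array([[np.cos(y),-np.sin(y)],[np.sin(y),np.cos(y)]]);t=np.array([.6429,.0675])
print("pred",proj("side",[[*(R@[-.022,s]+t),z] for s,z in((-.065,.067),(0,.059),(.065,.059))]))
c=[ce[i] for i in range(1,n) if st[i,4]>5 and 150<ce[i][0]<330 and 140<ce[i][1]<300];print(c)
def ray(n,uv):
    m=optics.camera_model(n);K,Rr,tt=[np.array(m[k]) for k in("intrinsics","R","t")];d=Rr.T@np.linalg.solve(K,[*uv,1]);d/=np.linalg.norm(d);P=np.eye(3)-np.outer(d,d);return P,P@(-Rr.T@tt)
for w in((171.5,296.7),(324.7,290.7)):
    for q in c:
        (P,p),(Q,r)=ray("wrist",w),ray("side",q);A=np.vstack([P,Q]);v=np.hstack([p,r]);X=np.linalg.lstsq(A,v,rcond=None)[0];e=np.linalg.norm(A@X-v)
        if e<.008:print(w,q,X,"err",e,"case",(X[:2]-t)@R)
s=arm.observe();print("tip",s["tcp_pos"]+Ro.from_quat(s["tcp_rot"]).apply([0,0,.173]));print(cast("wrist",[(171.5,296.7)],.067),cast("wrist",[(324.7,290.7)],.059), R@[-.022,-.065]+t)
E
```

```text
pred [[259.01018597 204.45660401]
 [242.65305805 221.51551225]
 [225.15586189 237.34048959]]
[array([185.23119777, 142.545961  ]), array([242.5, 222. ]), array([224.75      , 237.67857143])]
(171.5, 296.7) [242.5 222. ] [ 0.77651911 -0.05067534 -0.14292486] err 0.007233372281042973 case [ 0.10931943 -0.14095652]
(324.7, 290.7) [242.5 222. ] [0.56306452 0.10612799 0.1316311 ] err 0.0037923529347225968 case [-0.07126225  0.05279695]
(324.7, 290.7) [224.75       237.67857143] [0.60837421 0.12758627 0.05620155] err 0.003075432735510077 case [-0.02275312  0.06545751]
tip [0.53919029 0.07324344 0.15568528]
[[6.28535007e-01 6.07233395e-04 6.70000000e-02]] [[0.60414838 0.12616631 0.059     ]] [ 6.33367822e-01 -4.56880286e-04]
```

{"op": "move_arm", "data": {
  "gripper": [1,1,1,1,1,1,1,1,1,1],
  "slide": [
    [1,-0.8,0],
    [2,-1.6,0],
    [2,-1.6,0],
    [2,-1.6,0],
    [1.5,-1.2,0],
    [0.8,-0.5,-1.5],
    [0,0,-2.5],
    [0,0,-2],
    [0,0,-1.5],
    [0,0,0]
  ],
  "turn": [
    [0,0,0],
    [0,0,0],
    [0,0,0],
    [0,0,0],
    [0,0,0],
    [0,0,0],
    [0,0,0],
    [0,0,0],
    [0,0,0],
    [0,0,0]
  ]
}}

```text
time: 9.1
tcp_pos: [0.6313, 0.0002, 0.2498]
tcp_rot: [0.638, 0.77, -0.002, -0.003]
ft_force: [-0.4, -0.8, 0.1]
finger_gap: 0.001
```

```bash
python3 - <<'E'
from h import *
s=arm.observe();print(s["tcp_pos"],s["ft_force"])
w=snap("wrist","w7.png");b=snap("side","b7.png")
cv2.imwrite('pics/v7.png',cv2.cvtColor(np.hstack([cv2.resize(w[180:420,130:430],(400,320)),cv2.resize(b[140:260,190:340],(400,320),interpolation=2)]),cv2.COLOR_RGB2BGR))
E
```

```text
[6.31258509e-01 2.37503192e-04 2.49780317e-01] [-0.37994137 -0.81980125  0.12473379]
```

View pics/v7.png

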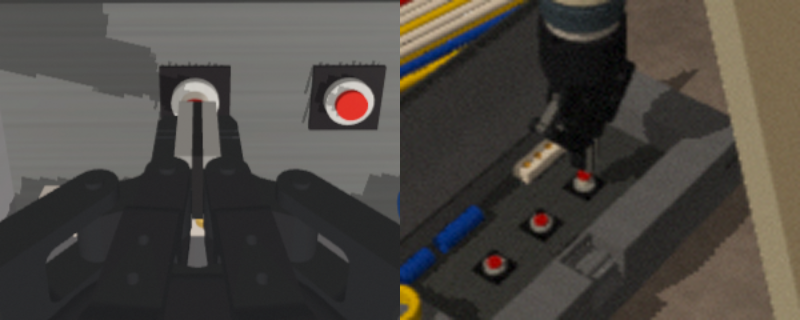

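The fingertip is centred over the popped-out button: wrist crop (195,100), side crop (583,175). Pressing gently.

{"op": "move_arm", "data": {
  "gripper": [1,1,1,1,1],
  "slide": [
    [-0.1,0,-0.3],
    [0,0,-0.3],
    [0,0,-0.3],
    [0,0,-0.2],
    [0,0,-0.2]
  ],
  "turn": [
    [0,0,0],
    [0,0,0],
    [0,0,0],
    [0,0,0],
    [0,0,0]
  ]
}}

```text
time: 9.7
tcp_pos: [0.6311, 0.0002, 0.2406]
tcp_rot: [0.638, 0.77, 0.0, 0.0]
ft_force: [-0.1, 0.4, -0.4]
finger_gap: -0.001
```

{"op": "move_arm", "data": {
  "gripper": [1,1,1,1],
  "slide": [
    [0,0,-0.2],
    [0,0,-0.1],
    [0,0,-0.1],
    [0,0,0]
  ],
  "turn": [
    [0,0,0],
    [0,0,0],
    [0,0,0],
    [0,0,0]
  ]
}}

```text
time: 10.1
tcp_pos: [0.6311, 0.0002, 0.2367]
tcp_rot: [0.638, 0.77, 0.0, 0.0]
ft_force: [-0.2, -0.5, 2.4]
finger_gap: -0.001
```

{"op": "move_arm", "data": {
  "gripper": [1,1,1,1],
  "slide": [
    [0,0,-0.1],
    [0,0,-0.1],
    [0,0,-0.1],
    [0,0,0]
  ],
  "turn": [
    [0,0,0],
    [0,0,0],
    [0,0,0],
    [0,0,0]
  ]
}}

```text
time: 10.5
tcp_pos: [0.6312, 0.0002, 0.2335]
tcp_rot: [0.638, 0.77, 0.0, 0.0]
ft_force: [0.1, -0.6, 2.6]
finger_gap: 0.0
```

{"op": "move_arm", "data": {
  "gripper": [1,1,1],
  "slide": [
    [0,0,-0.1],
    [0,0,-0.1],
    [0,0,0]
  ],
  "turn": [
    [0,0,0],
    [0,0,0],
    [0,0,0]
  ]
}}

```text
time: 10.8
tcp_pos: [0.6311, 0.0002, 0.2324]
tcp_rot: [0.638, 0.77, 0.0, 0.0]
ft_force: [-3.4, 0.5, 9.7]
finger_gap: -0.005
```

Force rose to 9.7 N at a computed tip height of 59 mm, so the button has bottomed. Withdrawing.

{"op": "move_arm", "data": {
  "gripper": [1,1,1,1,1,1,1,1,1],
  "slide": [
    [0,0,1],
    [0,0,2.5],
    [0,0,3],
    [0,0,3],
    [0,0,3],
    [-2,0,2],
    [-4,0,0],
    [-4,0,0],
    [-4,0,0]
  ],
  "turn": [
    [0,0,0],
    [0,0,0],
    [0,0,0],
    [0,0,0],
    [0,0,0],
    [0,0,0],
    [0,0,0],
    [0,0,0],
    [0,0,0]
  ]
}}

```text
time: 11.7
tcp_pos: [0.4896, 0.0003, 0.3767]
tcp_rot: [0.638, 0.77, -0.0, -0.0]
ft_force: [0.3, -0.1, -0.1]
finger_gap: -0.002
```

{"op": "move_arm", "data": {
  "gripper": [1,1,1,1,1],
  "slide": [
    [0,-3,0],
    [0,-3,0],
    [0,0,0],
    [0,0,0],
    [0,0,0]
  ],
  "turn": [
    [0,0,0],
    [0,0,0],
    [0,0,0],
    [0,0,0],
    [0,0,0]
  ]
}}

```text
time: 12.2
tcp_pos: [0.4911, -0.0595, 0.3767]
tcp_rot: [0.638, 0.77, 0.0, -0.0]
ft_force: [-0.3, 0.8, -0.1]
finger_gap: 0.0
```

```bash
python3 - <<'E'
from h import *
s=arm.observe();print(s["time"],s["tcp_pos"],s["ft_force"])
w=snap("wrist","w8.png");b=snap("side","b8.png");a=snap("scene","a8.png")
cv2.imwrite('pics/v8.png',cv2.cvtColor(np.vstack([np.hstack([cv2.resize(w,(400,300)),cv2.resize(a,(400,300))]),cv2.resize(b[120:300,120:360],(400,300)).repeat(1,0) if 0 else np.hstack([cv2.resize(b[130:295,140:360],(400,300),interpolation=2),cv2.resize(b,(400,300))])]),cv2.COLOR_RGB2BGR))
y=.187;R=np.array([[np.cos(y),-np.sin(y)],[np.sin(y),np.cos(y)]]);t=np.array([.6429,.0675])
for n,im in(("wrist",w),("side",b)):
    h=cv2.cvtColor(im,cv2.COLOR_RGB2HSV);mk=(((h[...,0]<8)|(h[...,0]>172))&(h[...,1]>110)&(h[...,2]>50)).astype(np.uint8)
    _,l,st,ce=cv2.connectedComponentsWithStats(mk)
    for q in(-.065,0,.065):
        o,i=proj(n,[[*(R@[-.022,q]+t),z] for z in(.067,.059)]);d=np.linalg.norm(ce[1:]-i,axis=1)+50*(st[1:,4]<6);k=d.argmin()
        print(n,q,"out",o.round(1),"in",i.round(1),"seen",ce[1+k].round(1),st[1+k,4])
E
```

```text
12.2 [ 0.49113984 -0.05945228  0.37671019] [-0.25727635  0.75991235 -0.11455205]
wrist -0.065 out [307.4 333.1] in [306.8 328. ] seen [428.8 326.8] 118
wrist 0 out [369.8 333.2] in [367.7 328.1] seen [428.8 326.8] 118
wrist 0.065 out [432.  333.3] in [428.6 328.1] seen [428.8 326.8] 118
side -0.065 out [259.  204.5] in [259.  206.7] seen [258.8 207. ] 27
side 0 out [242.5 219.3] in [242.7 221.5] seen [242.5 222. ] 26
side 0.065 out [224.9 235.1] in [225.2 237.3] seen [224.8 237.7] 28
```

View pics/v8.png

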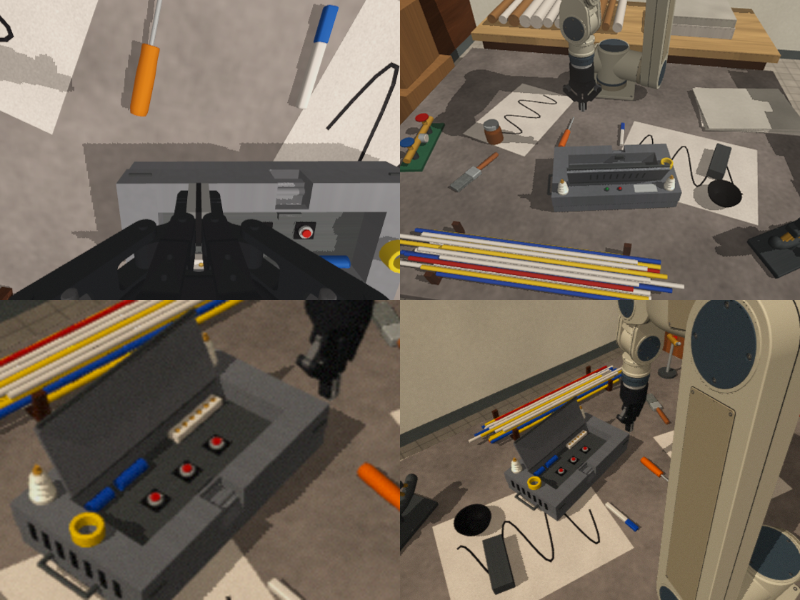

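All three buttons now sit level in the side view, the cover is open, the other things have not moved, and the arm is clear. I'm handing in.

```bash
python3 -c "
from bench import ticket
print(ticket.job_done())"
```

```text
the job is handed in; nothing more can be done
None
```

The cover is open, the popped-out breaker is pushed in, and the arm is clear. I handed the job in at about 12 s of the 72 s allowed.

- **Notch:** I found it in the camera views at y ≈ +25 mm and confirmed it by touch. The closed fingertip went below sill height without contact, then met the catch.
- **Catch:** I pressed it with about 5 N and the cover swung fully open. It freed about 3–4 mm deeper than the stated 6 mm by my computed tip height, probably a small height offset. I pressed in 1 mm steps until the cover moved.
- **Breaker:** The popped-out one was at y = −65 mm. I pushed it until the force rose from about 2.5 N to 9.7 N, with the computed tip height at 59 mm.

**Last checks:**
- In the side view all three buttons are within about 0.5 px of the "in" position.
- The cover stands open, the wrist force is about zero and the arm is clear of everything.
- The tape, marker, screwdriver and other things look to be where they were.
- The last wrist picture could not confirm the −65 mm button, because the fingers hid it. That check rests on the side view and the force.

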